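# Hold a probe thermometer in the crated test jar

### The job

Stand the empty test jar (the one with the guide hole in its lid) upright on the cork pad in the free cell of the crate, setting it down rather than dropping it, and let go of it. Then lift the probe thermometer out of its stand by its head and lower its rod through the guide hole without the thermometer ever touching the jar, until the tip hangs in the lower half of the jar, clear of the bottom. Finish while still holding the thermometer there, still, upright and centred in the hole; leave the two jam jars in their cells alone.

Things in the scene. Friction and masses are not known exactly. Their poses are not given: they have to be found in the camera images.
- crate: Open wooden crate, fixed, 90 (x) x 260 (y) x 40 mm high; walls, dividers and floor 5 mm thick. Three cells 80 mm square in a row along its y, centred at y = -85, 0 and +85 mm; two hold jam jars. Origin: centre of the underside, on the worktop. Lower the test jar with the fingers closing along the crate's x, to clear the jam jars.
- pad: Round cork pad, 56 mm across and 4 mm thick, fixed to the floor at the centre of the one free cell, marking where the test jar goes. Origin: centre of its underside, 5 mm above the worktop; its top, on which the jar shall stand, is 9 mm above the worktop.
- jar_center (a point): Point on the test jar's axis, 46 mm above its underside; z up along the jar. Loose empty jar of about 0.22 kg: clear glass body 58 mm across, inner floor 5 mm thick; fixed aluminium lid 61 mm across, from 78 to 92 mm above the underside. At the start it stands on the worktop, left or right of the crate. Grip it across the lid, above the crate's walls.
- guide_mouth (a point): Centre of the upper mouth of the test jar's guide hole, 104 mm above the jar's underside, on top of a steel collar 26 mm across that stands on the lid. The hole is 18 mm across and goes straight down 17 mm through collar and lid; below it the jar is hollow, 46 mm or more across.
- stand: Stand of the thermometer, fixed to the worktop on the other side of the crate from the test jar: square foot and square top plate 64 x 64 mm on four posts, top plate's upper face 115 mm above the worktop, with a 14 mm hole in its centre. Origin: centre of the underside.
- probe_head (a point): Centre of the thermometer's head, a plain grey block 24 (x) x 40 (y) x 60 (z) mm, z up. Grip it across its 24 mm, the fingers closing along its x. At the start it hangs upright in the stand, the head's underside on the top plate, head centre 145 mm above the worktop. About 0.08 kg.
- probe_tip (a point): Lower tip of the thermometer's steel rod: rod 6 mm thick, straight below the head's centre, tip 95 mm below the head's underside and 125 mm below the head's centre. Axes as the head's.
- probe: The whole loose thermometer (head and rod); origin at the centre of the head's underside, z up.
- jar: The whole test jar; origin at the centre of its underside.
- jam_a: Closed jam jar, 73 mm across, 84 mm high, standing in a crate cell; origin at the centre of its underside. Leave alone.
- jam_b: Closed jam jar like the other, in another crate cell; origin at the centre of its underside. Leave alone.
Not all that is in view belongs to the job. Of the things like the probe, leave any that is yellow; of the rest the smaller one is meant. Of the things shaped like the pad, the cork one is meant.

How it is judged:
By the outcome, as a careful person would: the job done as asked, in the order asked, and still so for the second after the job is handed in, while the arm keeps its last pose, push and grip.
It also fails if it takes over 62 s, if anything falls off the work surface, if the arm or the gripper's body presses on something with over 40 N, if the wrist force passes 120 N, or if a joint passes its speed limit or range.

### The arm

A 6-joint arm with a two-finger parallel gripper is mounted at the origin on a cart in front of the work surface, level with it; the furniture and walls round the work are solid. World frame = base frame: x ahead of the robot, y to its left, z up, the work surface at z = 0. Lengths are in m, angles in rad, forces in N, time in s.
With the tool pointing down it reaches from about 0.4 to 0.925 m from the base axis. Payload 12.5 kg.
Tool frame: the origin (TCP) lies between the finger pads; the fingertips stand 17 mm ahead of it and the grasp point (between the pads) lies 2 mm behind it; z points along the fingers, y is the direction in which the jaws open and shut (so a half turn about z gives the same grasp; the last joint's range is limited). The gripper opens to 95 mm and grips with 3 to 60 N. Pads are 20 mm wide; open, the fingers measure 119 mm over their backs; the gripper's body (75 mm by 180 mm) begins 59 mm behind the grasp point.
Start: joints at [-1.257, 0.491, 1.559, -0, 1.092, -0.106], TCP at [0.255, -0.571, 0.232] pointing down, gripper open.
Joint ranges: [-3.1, 3.1], [-0.84, 2.19], [0.05, 2.79], [-1.13, 4.28], [0.06, 2.93], [-2.69, 2.69]. Speed limits (rad/s): [2.22, 2.22, 2.79, 3.14, 3.14, 3.14].

### API

Orientations are given as a unit quaternion [w, x, y, z].
In Python, from station import ctrl gives the robot as it stands. The module is installed in compiled form; this text tells all that it offers.
- The arm moves only by the shell command python3 -m creep 'ROWS'. ROWS is JSON, a list of rows, each an object of numbers: "dx", "dy", "dz": the shift along the tool's x, y, z in mm; "yaw": the turn about the tool's z in rad; "jaw": the finger opening in mm, from 0 to 95.1. In form: [{"dx": .., "dy": .., "dz": .., "yaw": .., "jaw": ..}, ...]. A call has exactly 5 rows; each row is the pose to reach, as a shift and turn from the pose measured when the call began, along the tool's axes at that moment; what a row does not reach only later rows make up. A row lasts 1/12 s, in which the tool goes at most 41.7 mm and 7.16 degrees, less where a joint would pass 70% of its speed; a pose out of reach is approached as far as the arm can. A call with a gripper value outside its range is refused whole. The fingers move at their own pace and stop on an object; the grip force is fixed at half the most. Time passes only in rows, so rows that repeat a pose let the fingers close, or fill a call up. It gives the time, the measured TCP pose, the force and the opening at its end, in the units of the state.
- ctrl.state(): the state, without advancing time (a new reading comes with each control period).
- ctrl.get_image(name): name is "scene" or "side" or "wrist"; returns a dict with "frame" (384x512x3 uint8, blue, green, red), "depth" (384x512 float32, m along the optical axis (not along the pixel's ray), 0 where there is no reading), "camera_matrix" (3x3 intrinsics, pixels), "eye" and "orientation" of the camera in the world. Camera axes: x right, y up, looking along -z (the intrinsics and any distortion apply to the point x, -y, -z); pixel columns grow to the right and rows downward; lengths in m; the calibration is good to about 2 mm. The wrist camera is an equidistant fisheye: a pixel r from the principal point sees the ray r / f radians off the axis. A picture is of the moment at which its call begins.
- ctrl.finish_job(): hands the job in, once; it reports no verdict.
The state is a dict: "time": time; "joint_pos": joint angles; "qvel": joint speeds; "tau": joint torques, N m; "position": TCP position; "orientation": TCP orientation; "contact_force": force on the tool from outside, world axes, zero at the start; "moment": the same for the moment, N m; "gripper_width": opening from 0.0 (shut) to 1.0 (fully open).
Only numpy, scipy, OpenCV 4.12 (cv2) and the standard library are available. Lean on these libraries where they do the work, as an engineer would, in place of code of your own. Each camera call takes 0.05 s, during which the arm holds its last target.

## Working session

There is one attempt and no reset: what is moved stays moved. The work goes in short steps, Python scripts to look and compute and a shell command to move; the robot and the scene stay as the last step left them, time stands still between calls to the robot, and variables do not carry over. Pictures are saved under pics/ and viewed, and the job is handed in when it is done.

```bash
mkdir -p pics
cat > h.py <<'E'
import numpy as np, cv2
from scipy.spatial.transform import Rotation as R
from station import ctrl
def Rq(q): return R.from_quat([q[1],q[2],q[3],q[0]]).as_matrix()
def snap(n,fn=None):
    im=ctrl.get_image(n)
    if fn: cv2.imwrite('pics/'+fn,im['frame'])
    np.savez('%s.npz'%n,**{k:np.array(v) for k,v in im.items()})
    return im
def load(n):
    return dict(np.load('%s.npz'%n))
def ray(im,u,v,fish=False):
    K=np.array(im['camera_matrix']); x=(u-K[0,2])/K[0,0]; y=(v-K[1,2])/K[1,1]
    if fish:
        r=np.hypot(x,y); s=np.sin(r)/r if r>1e-9 else 1; d=np.array([x*s,-y*s,-np.cos(r)])
    else: d=np.array([x,-y,-1.])
    return np.array(im['eye']),Rq(im['orientation'])@d
def onz(im,u,v,z,fish=False):
    e,d=ray(im,u,v,fish); return e+d*(z-e[2])/d[2]
def pt(im,u,v):
    e,d=ray(im,u,v); return e+d*float(im['depth'][int(v),int(u)])
def cloud(im):
    K=np.array(im['camera_matrix']); D=im['depth']; v,u=np.mgrid[:D.shape[0],:D.shape[1]]
    c=np.stack([(u-K[0,2])/K[0,0]*D,-(v-K[1,2])/K[1,1]*D,-D],-1)
    return c@Rq(im['orientation']).T+np.array(im['eye'])
E
python3 - <<'E'
from h import *
for n in ['scene','side','wrist']:
    im=snap(n,n+'0.png'); print(n,im['eye'],im['orientation'],im['camera_matrix'])
print(ctrl.state())
E
```

```text
scene [-0.38264636 -0.85467476  0.74585312] [ 0.77540889  0.44518664 -0.23468548 -0.38140874] [[421.87861289   0.         258.66936879]
 [  0.         421.87861289 186.44791903]
 [  0.           0.           1.        ]]
side [0.354399   0.26396838 1.01666523] [-0.19470789 -0.04714339  0.24424654  0.94879395] [[395.65998522   0.         256.61552718]
 [  0.         395.65998522 182.93912976]
 [  0.           0.           1.        ]]
wrist [ 0.32634818 -0.53969773  0.38316529] [ 0.83021798 -0.11661253  0.07658564 -0.5396983 ] [[297.31863964   0.         259.82194781]
 [  0.         297.31863964 192.94082842]
 [  0.           0.           1.        ]]
{'time': 0.15, 'joint_pos': array([-1.25659278e+00,  4.91379920e-01,  1.55929825e+00,  3.46100596e-06,
        1.09168292e+00, -1.05600652e-01]), 'qvel': array([ 0.00111225, -0.00385984, -0.00168035,  0.00216585,  0.00011665,
        0.00114213]), 'tau': array([ 2.81389002e-03, -6.12896705e+01, -2.58277631e+01,  6.93030353e-02,
        4.73530032e-02, -8.86643556e-05]), 'position': array([ 0.25471168, -0.57057349,  0.23122542]), 'orientation': array([-3.82289002e-04,  9.78051412e-01,  2.08363355e-01, -3.84747818e-05]), 'contact_force': array([ 0.15875599,  0.6234844 , -0.15254529]), 'moment': array([-0.01190793,  0.01613936,  0.06778738]), 'gripper_width': 1.0016761278920037}
```

View pics/scene0.png

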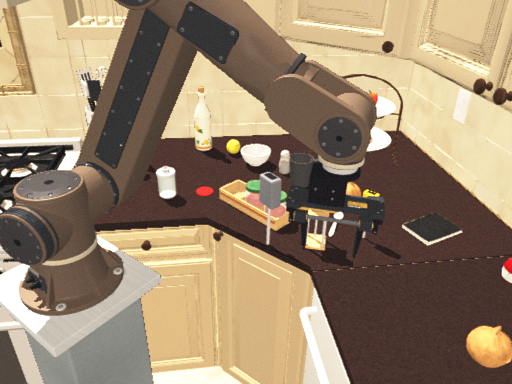

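View pics/side0.png

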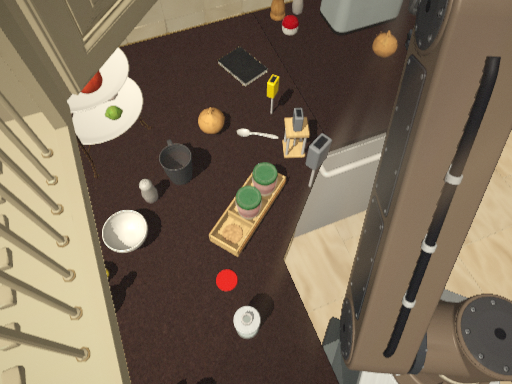

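View pics/wrist0.png

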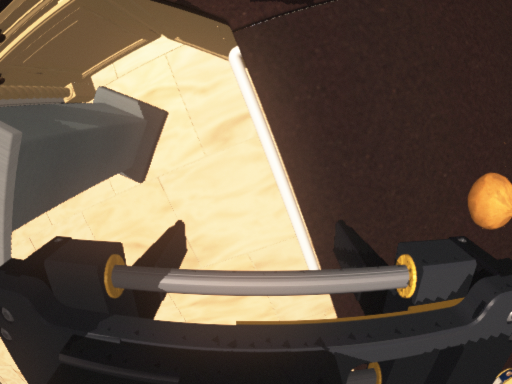

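Run:
```python
from h import *
a=load('side')['frame'];b=load('scene')['frame']
A=cv2.resize(a[60:200,200:340],(400,400),interpolation=cv2.INTER_CUBIC)
B=cv2.resize(a[200:350,180:330],(400,400),interpolation=cv2.INTER_CUBIC)
cv2.imwrite('pics/c1.png',np.hstack([A,B]))
cv2.imwrite('pics/c2.png',cv2.resize(b[140:270,150:390],(800,433),interpolation=cv2.INTER_CUBIC))
im=load('side'); 
for n,u,v in [('lidjar',247,312),('cork',232,230),('red',227,280),('jamA',249,200),('jamB',265,177),('grey',298,114),('big',318,145),('yellow',273,82),('table',200,200),('plate',290,128),('rimcrate',212,234)]:
    print(n,pt(im,u,v).round(4))
im=load('scene')
for n,u,v in [('jar',167,170),('head',270,185),('stand',315,240)]: print(n,pt(im,u,v).round(4))
```

```text
lidjar [0.4383 0.1094 0.0933]
cork [ 0.5703 -0.0858  0.0116]
red [0.5248 0.0431 0.0101]
jamA [ 0.5486 -0.1536  0.0868]
jamB [ 0.5363 -0.2334  0.0883]
grey [ 0.5128 -0.4033  0.1734]
big [ 0.4261 -0.2927  0.2252]
yellow [ 0.6228 -0.4978  0.1562]
table [ 0.695  -0.1366  0.0015]
plate [ 0.5271 -0.3931  0.1159]
rimcrate [ 0.6107 -0.0486  0.0285]
jar [0.4309 0.1098 0.103 ]
head [ 0.4012 -0.3209  0.2133]
stand [ 0.5171 -0.4081  0.0107]
```

View pics/c1.png

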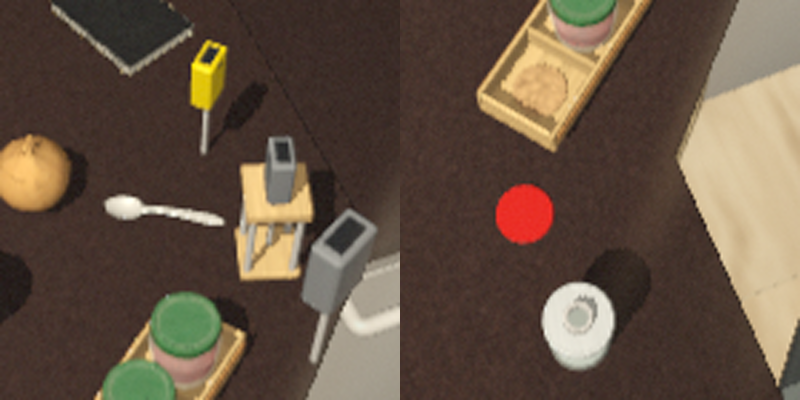

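View pics/c2.png

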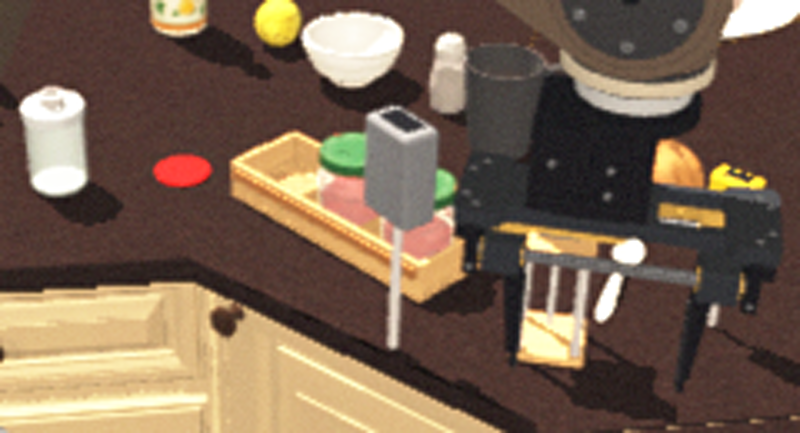

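Run:
```python
from h import *
for n in ['side','scene']:
    im=load(n);P=cloud(im);f=im['frame'];hsv=cv2.cvtColor(f,cv2.COLOR_BGR2HSV)
    x,y,z=P[...,0],P[...,1],P[...,2]
    print(n)
    def box(m,name):
        if m.sum()<4: print(name,'none');return
        p=P[m]; print(name,m.sum(),'min',p.min(0).round(4),'max',p.max(0).round(4),'mean',p.mean(0).round(4))
    near=lambda c,r:(np.hypot(x-c[0],y-c[1])<r)
    box(near((.438,.11),.06)&(z>.088)&(z<.098),'lid')
    box(near((.438,.11),.06)&(z>.1)&(z<.11),'collar')
    m=near((.5128,-.4033),.06)&(z>.168)&(z<.182); box(m,'head')
    if m.sum()>10: print(cv2.minAreaRect((P[m][:,:2]*1000).astype(np.float32)))
    m=near((.52,-.4),.06)&(z>.110)&(z<.120); box(m,'plate')
    if m.sum()>10: print(cv2.minAreaRect((P[m][:,:2]*1000).astype(np.float32)))
    # crate rim
    w=(hsv[...,0]>8)&(hsv[...,0]<28)&(hsv[...,1]>70)&(x>.4)&(x<.7)&(y>-.33)&(y<0.02)&(z>.034)&(z<.048)
    box(w,'rim'); print(cv2.minAreaRect((P[w][:,:2]*1000).astype(np.float32)))
    g=(hsv[...,0]>45)&(hsv[...,0]<85)&(hsv[...,1]>80)&(z>.08)&(z<.095)&(y>-.3)&(y<0)
    k,l,s,c=cv2.connectedComponentsWithStats(g.astype(np.uint8))
    for i in range(1,k):
        if s[i,4]>50:
            q=(P[l==i][:,:2]*1000).astype(np.float32); print('jam',cv2.minEnclosingCircle(q))
    o=(z>.003)&(z<.02)&(near((.57,-.085),.03)); box(o,'cork')
    if n=='side':
        for zz in(.02,):pass
```

```text
side
lid 485 min [0.404  0.0934 0.088 ] max [0.4635 0.1536 0.0979] mean [0.4334 0.1248 0.0926]
collar 61 min [0.4215 0.1116 0.1   ] max [0.446  0.136  0.1081] mean [0.4337 0.1246 0.1046]
head 118 min [ 0.4955 -0.4271  0.1681] max [ 0.5295 -0.3847  0.1802] mean [ 0.5125 -0.4034  0.1754]
((513.4019775390625, -405.8388366699219), (23.79487419128418, 41.620933532714844), 26.334123611450195)
plate 302 min [ 0.4726 -0.4463  0.1103] max [ 0.5554 -0.3629  0.1199] mean [ 0.5123 -0.399   0.116 ]
((513.6766967773438, -406.51727294921875), (64.17263793945312, 65.9870834350586), 26.571638107299805)
rim 580 min [ 0.492  -0.2868  0.034 ] max [ 0.6189 -0.0278  0.0474] mean [ 0.5482 -0.1351  0.0391]
((554.8921508789062, -161.63241577148438), (260.92236328125, 96.41970825195312), 82.11705017089844)
jam ((542.52783203125, -244.9337615966797), 33.85453796386719)
jam ((554.7543334960938, -159.87814331054688), 33.511932373046875)
cork 343 min [ 0.54   -0.1139  0.0033] max [ 0.5997 -0.0558  0.0159] mean [ 0.5696 -0.0842  0.0092]
scene
lid 112 min [0.4028 0.0938 0.088 ] max [0.4651 0.1538 0.098 ] mean [0.4299 0.1182 0.0925]
collar 27 min [0.4201 0.1098 0.101 ] max [0.446  0.1401 0.1065] mean [0.433  0.1232 0.1035]
head none
plate 100 min [ 0.4813 -0.4459  0.112 ] max [ 0.5226 -0.3879  0.1192] mean [ 0.5007 -0.4168  0.116 ]
((499.55413818359375, -416.6580505371094), (26.7402400970459, 55.227569580078125), 26.10744857788086)
rim 263 min [ 0.4892 -0.2927  0.034 ] max [ 0.6171 -0.0271  0.047 ] mean [ 0.531  -0.1578  0.0376]
((553.3558349609375, -161.40927124023438), (263.1452331542969, 95.99146270751953), 81.45011901855469)
jam ((551.0447387695312, -155.67266845703125), 34.438751220703125)
cork 37 min [ 0.5634 -0.0857  0.0053] max [ 0.5972 -0.0588  0.0129] mean [ 0.5786 -0.0736  0.0099]
```

```bash
cat >> h.py <<'E'
def go(x,y,z,head=None):
    s=ctrl.state();M=Rq(s['orientation']);d=M.T@(np.array([x,y,z])-s['position'])*1000
    ty=M[:,1];h=np.degrees(np.arctan2(ty[1],ty[0]))
    out='dx %.1f dy %.1f dz %.1f'%tuple(d)
    if head is not None:
        e=(head-h+90)%180-90; out+=' yaw %.3f'%(-np.radians(e))
    print(out,'|now',s['position'].round(4),'head %.2f'%h,'tilt %.4f'%np.hypot(M[0,2],M[1,2]),'t %.2f'%s['time'],'w %.3f'%s['gripper_width'],'F',s['contact_force'].round(1))
E
python3 -c "
from h import *
go(.45,-.35,.33,-8)"
```

```text
dx 268.2 dy -121.9 dz -98.7 yaw -1.011 |now [ 0.2547 -0.5706  0.2312] head -65.95 tilt 0.0008 t 0.15 w 1.002 F [ 0.2  0.6 -0.2]
```

```bash
python3 -m creep '[{"dx":10,"dy":-5,"dz":-40,"yaw":-0.12,"jaw":95},{"dx":20,"dy":-10,"dz":-78,"yaw":-0.24,"jaw":95},{"dx":45,"dy":-22,"dz":-99,"yaw":-0.36,"jaw":95},{"dx":82,"dy":-38,"dz":-99,"yaw":-0.48,"jaw":95},{"dx":119,"dy":-54,"dz":-99,"yaw":-0.60,"jaw":95}]'; python3 -c "
from h import *
go(.45,-.30,.33,-8)"
```

```text
time: 0.57
position: [0.3418, -0.4723, 0.3315]
orientation: [0.001, 0.872, 0.49, 0.0]
contact_force: [0.4, -0.1, -0.7]
gripper_width: 1.001
dx 203.4 dy 2.9 dz 1.4 yaw -0.407 |now [ 0.3418 -0.4723  0.3315] head -31.33 tilt 0.0016 t 0.57 w 1.001 F [ 0.4 -0.1 -0.7]
```

```bash
python3 -m creep '[{"dx":40,"dy":1,"dz":1,"yaw":-0.12,"jaw":95},{"dx":80,"dy":1,"dz":1,"yaw":-0.24,"jaw":95},{"dx":120,"dy":2,"dz":1,"yaw":-0.36,"jaw":95},{"dx":160,"dy":3,"dz":1,"yaw":-0.407,"jaw":95},{"dx":203,"dy":3,"dz":1,"yaw":-0.407,"jaw":95}]'; python3 -c "
from h import *
go(.45,.124,.30,-8);go(.434,.124,.083,-8)"
```

```text
time: 0.98
position: [0.4498, -0.2999, 0.3303]
orientation: [0.001, 0.754, 0.657, -0.0]
contact_force: [0.7, -0.6, 1.2]
gripper_width: 0.999
dx 420.0 dy -57.7 dz 29.8 yaw 0.003 |now [ 0.4498 -0.2999  0.3303] head -7.84 tilt 0.0015 t 0.98 w 0.999 F [ 0.7 -0.6  1.2]
dx 418.0 dy -73.7 dz 246.8 yaw 0.003 |now [ 0.4498 -0.2999  0.3303] head -7.84 tilt 0.0015 t 0.98 w 0.999 F [ 0.7 -0.6  1.2]
```

```bash
python3 -m creep '[{"dx":40,"dy":-7,"dz":2,"yaw":0,"jaw":95},{"dx":80,"dy":-14,"dz":5,"yaw":0,"jaw":95},{"dx":120,"dy":-21,"dz":10,"yaw":0,"jaw":95},{"dx":160,"dy":-28,"dz":15,"yaw":0,"jaw":95},{"dx":200,"dy":-35,"dz":20,"yaw":0,"jaw":95}]'; python3 -c "
from h import *
go(.434,.124,.23,-8)"
```

```text
time: 1.4
position: [0.4418, -0.0951, 0.3098]
orientation: [0.001, 0.754, 0.657, -0.0]
contact_force: [1.5, 0.4, 0.5]
gripper_width: 0.998
dx 216.1 dy -37.8 dz 79.5 yaw 0.003 |now [ 0.4418 -0.0951  0.3098] head -7.85 tilt 0.0015 t 1.40 w 0.998 F [1.5 0.4 0.5]
```

```bash
python3 -m creep '[{"dx":40,"dy":-7,"dz":5,"yaw":0,"jaw":95},{"dx":80,"dy":-14,"dz":12,"yaw":0,"jaw":95},{"dx":120,"dy":-21,"dz":20,"yaw":0,"jaw":95},{"dx":160,"dy":-28,"dz":25,"yaw":0,"jaw":95},{"dx":195,"dy":-34,"dz":40,"yaw":0,"jaw":95}]';  python3 -m creep '[{"dx":20,"dy":-3,"dz":20,"yaw":0,"jaw":95},{"dx":21,"dy":-4,"dz":40,"yaw":0,"jaw":95},{"dx":21,"dy":-4,"dz":40,"yaw":0,"jaw":95},{"dx":21,"dy":-4,"dz":40,"yaw":0,"jaw":95},{"dx":21,"dy":-4,"dz":40,"yaw":0,"jaw":95}]'; python3 -c "
from h import *
snap('wrist','w1.png');snap('side','s1.png')
go(.434,.124,.083,-8)"
```

```text
time: 1.82
position: [0.4346, 0.105, 0.2704]
orientation: [0.001, 0.754, 0.657, 0.001]
contact_force: [1.2, -0.7, 0.3]
gripper_width: 0.998
time: 2.23
position: [0.4342, 0.1259, 0.2313]
orientation: [0.002, 0.754, 0.657, 0.001]
contact_force: [-0.7, 0.3, 0.3]
gripper_width: 0.998
dx -1.7 dy -0.8 dz 148.5 yaw 0.002 |now [0.4343 0.1257 0.2315] head -7.90 tilt 0.0052 t 2.33 w 0.998 F [-0.4 -0.2  0.4]
```

View pics/w1.png

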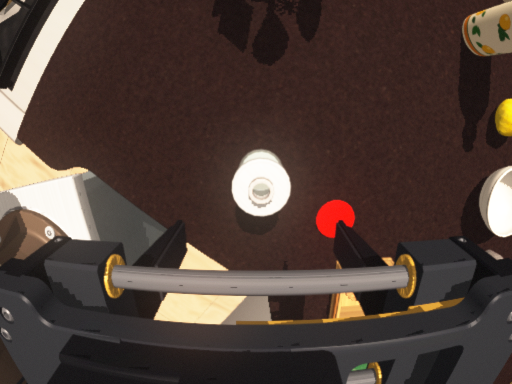

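View pics/s1.png

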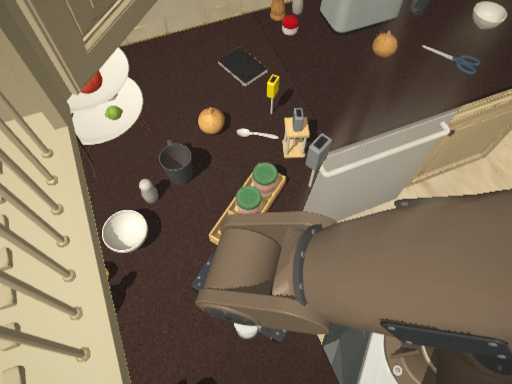

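Run:
```python
from h import *
im=load('wrist')
print(onz(im,261,190,.104,True),onz(im,261.5,187,.092,True))
f=im['frame'];cv2.imwrite('pics/w1c.png',cv2.resize(f[130:230,210:330],(720,600),interpolation=cv2.INTER_CUBIC))
D=im['depth'];K=im['camera_matrix'];v,u=np.mgrid[:384,:512];x=(u-K[0,2])/K[0,0];y=(v-K[1,2])/K[1,1];r=np.hypot(x,y)+1e-9
t=np.tan(r)/r
P=np.stack([x*t*D,-y*t*D,-D],-1)@Rq(im['orientation']).T+im['eye']
z=P[...,2];m0=(np.hypot(P[...,0]-.434,P[...,1]-.124)<.05)
for lo,hi in((.088,.097),(.1,.109)):
    m=m0&(z>lo)&(z<hi);print(m.sum(),P[m].min(0),P[m].max(0))
    if m.sum():print(cv2.minEnclosingCircle((P[m][:,:2]*1000).astype(np.float32)))
```

```text
[0.43609879 0.12554449 0.104     ] [0.43666603 0.12529854 0.092     ]
2106 [0.40517116 0.09456565 0.08809447] [0.46576421 0.15397189 0.09694708]
((435.46771240234375, 124.76142883300781), 30.358177185058594)
286 [0.42279953 0.11169356 0.1001818 ] [0.44797818 0.13702863 0.10473105]
((435.4506530761719, 124.46797943115234), 12.836817741394043)
```

View pics/w1c.png

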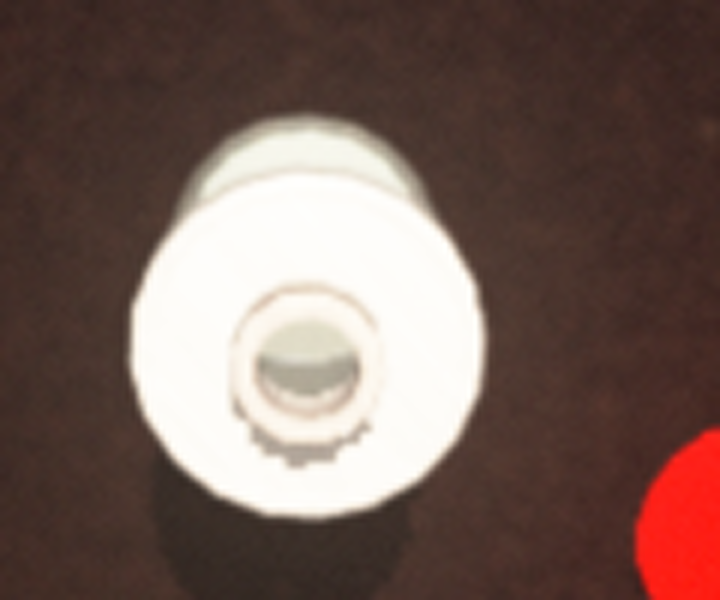

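```bash
python3 -m creep '[{"dx":0,"dy":0,"dz":30,"yaw":0,"jaw":95},{"dx":-1,"dy":0,"dz":60,"yaw":0,"jaw":95},{"dx":-1.3,"dy":0,"dz":85,"yaw":0,"jaw":95},{"dx":-1.3,"dy":0,"dz":100,"yaw":0,"jaw":95},{"dx":-1.3,"dy":0,"dz":100,"yaw":0,"jaw":95}]';python3 -c "
from h import *
go(.435,.1243,.083,-8)"
```

```text
time: 2.75
position: [0.4341, 0.1236, 0.1299]
orientation: [0.001, 0.755, 0.656, 0.0]
contact_force: [-0.5, -0.0, -0.9]
gripper_width: 0.995
dx 0.9 dy 0.7 dz 46.9 yaw 0.000 |now [0.4341 0.1236 0.1299] head -7.98 tilt 0.0023 t 2.75 w 0.995 F [-0.5 -0.  -0.9]
```

```bash
python3 -m creep '[{"dx":0.5,"dy":0.5,"dz":20,"yaw":0,"jaw":95},{"dx":0.9,"dy":0.7,"dz":35,"yaw":0,"jaw":95},{"dx":0.9,"dy":0.7,"dz":46,"yaw":0,"jaw":95},{"dx":0.9,"dy":0.7,"dz":47,"yaw":0,"jaw":95},{"dx":0.9,"dy":0.7,"dz":47,"yaw":0,"jaw":80}]';python3 -m creep '[{"jaw":70,"dx":0,"dy":0,"dz":0,"yaw":0},{"jaw":60,"dx":0,"dy":0,"dz":0,"yaw":0},{"jaw":50,"dx":0,"dy":0,"dz":0,"yaw":0},{"jaw":50,"dx":0,"dy":0,"dz":0,"yaw":0},{"jaw":50,"dx":0,"dy":0,"dz":0,"yaw":0}]';python3 -c "
from h import *
go(.435,.1243,.083,-8)"
```

```text
time: 3.17
position: [0.4356, 0.1241, 0.0837]
orientation: [0.001, 0.755, 0.656, 0.001]
contact_force: [0.2, -0.3, 1.0]
gripper_width: 0.969
time: 3.58
position: [0.4357, 0.1241, 0.0841]
orientation: [0.001, 0.755, 0.656, 0.001]
contact_force: [0.8, 0.2, -0.1]
gripper_width: 0.635
dx 0.1 dy -0.8 dz 1.1 yaw -0.000 |now [0.4357 0.1241 0.0841] head -8.01 tilt 0.0035 t 3.58 w 0.635 F [ 0.8  0.2 -0.1]
```

```bash
python3 -m creep '[{"dx":0,"dy":0,"dz":-2,"yaw":0,"jaw":50},{"dx":0,"dy":0,"dz":-10,"yaw":0,"jaw":50},{"dx":0,"dy":0,"dz":-30,"yaw":0,"jaw":50},{"dx":0,"dy":0,"dz":-55,"yaw":0,"jaw":50},{"dx":0,"dy":0,"dz":-70,"yaw":0,"jaw":50}]'
python3 - <<'E'
from h import *
im=load('side');f=cv2.imread('pics/side0.png')
cv2.imwrite('pics/cork.png',cv2.resize(f[205:260,200:270],(700,550),interpolation=cv2.INTER_CUBIC))
go(.5665,-.0765,.16,-8)
E
```

```text
time: 4.0
position: [0.4357, 0.1242, 0.1563]
orientation: [0.002, 0.755, 0.656, 0.001]
contact_force: [0.4, -0.1, -1.4]
gripper_width: 0.618
dx -180.5 dy 157.5 dz -2.9 yaw -0.000 |now [0.4357 0.1242 0.1563] head -8.01 tilt 0.0045 t 4.00 w 0.618 F [ 0.4 -0.1 -1.4]
```

View pics/cork.png

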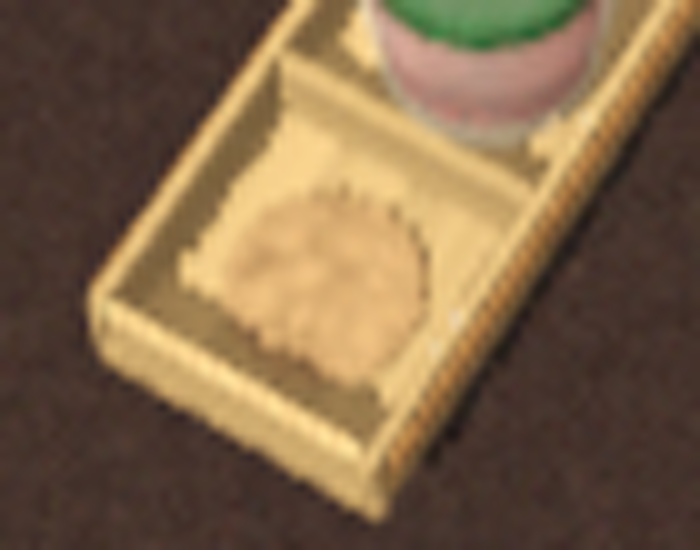

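Run:
```python
from h import *
im=load('side')
g=lambda a,b,z:onz(im,200+a/10-.45,205+b/10-.45,z).round(4)
print('cork',g(324,287,.009)); print('corners',g(92,302,.04),g(372,465,.04))
A=g(92,302,.04);B=g(372,465,.04);m=(A+B)/2;d=(B-A)/np.linalg.norm(B-A);print(np.linalg.norm(B-A),np.degrees(np.arctan2(d[1],d[0])))
n=np.array([-d[1],d[0]]);n=n*-np.sign(n[1]);print('pad from end',m[:2]+n*.045)
```

```text
cork [ 0.567 -0.078  0.009]
corners [ 0.6146 -0.0397  0.04  ] [ 0.5286 -0.028   0.04  ]
0.08679222315392096 172.25267294509345
pad from end [ 0.56553379 -0.07843925]
```

```bash
python3 -m creep '[{"dx":-12,"dy":10,"dz":-1,"yaw":0,"jaw":50},{"dx":-34,"dy":30,"dz":-2,"yaw":0,"jaw":50},{"dx":-62,"dy":54,"dz":-3,"yaw":0,"jaw":50},{"dx":-90,"dy":79,"dz":-3,"yaw":0,"jaw":50},{"dx":-118,"dy":103,"dz":-3,"yaw":0,"jaw":50}]'; python3 -c "
from h import *
go(.5663,-.0773,.16,-8)"
```

```text
time: 4.42
position: [0.5219, -0.0084, 0.1606]
orientation: [0.002, 0.755, 0.656, 0.002]
contact_force: [0.1, -0.6, -2.2]
gripper_width: 0.619
dx -62.1 dy 53.5 dz 0.9 yaw 0.000 |now [ 0.5219 -0.0084  0.1606] head -7.97 tilt 0.0050 t 4.42 w 0.619 F [ 0.1 -0.6 -2.2]
```

```bash
python3 -m creep '[{"dx":-26,"dy":22,"dz":1,"yaw":0,"jaw":50},{"dx":-46,"dy":40,"dz":1,"yaw":0,"jaw":50},{"dx":-58,"dy":50,"dz":1,"yaw":0,"jaw":50},{"dx":-62.1,"dy":53.5,"dz":1,"yaw":0,"jaw":50},{"dx":-62.1,"dy":53.5,"dz":1,"yaw":0,"jaw":50}]'; python3 -m creep '[{"dx":0,"dy":0,"dz":0,"yaw":0,"jaw":50},{"dx":0,"dy":0,"dz":0,"yaw":0,"jaw":50},{"dx":0,"dy":0,"dz":0,"yaw":0,"jaw":50},{"dx":0,"dy":0,"dz":0,"yaw":0,"jaw":50},{"dx":0,"dy":0,"dz":0,"yaw":0,"jaw":50}]';python3 - <<'E'
from h import *
for n in('scene','side','wrist'): snap(n,n+'3.png')
go(.5663,-.0773,.0931,-8)
a=load('scene')['frame'][100:260,140:400]
cv2.imwrite('pics/c3.png',cv2.resize(a,(780,480),interpolation=cv2.INTER_CUBIC))
E
```

```text
time: 4.83
position: [0.5661, -0.0776, 0.1599]
orientation: [0.002, 0.755, 0.656, 0.001]
contact_force: [-0.8, 0.9, -2.2]
gripper_width: 0.62
time: 5.25
position: [0.5659, -0.077, 0.16]
orientation: [0.002, 0.755, 0.656, 0.001]
contact_force: [-0.2, 0.1, -1.8]
gripper_width: 0.622
dx 0.1 dy -0.1 dz 66.8 yaw -0.000 |now [ 0.566  -0.0774  0.1599] head -8.02 tilt 0.0044 t 5.40 w 0.617 F [ 0.2 -0.4 -1.9]
```

View pics/c3.png

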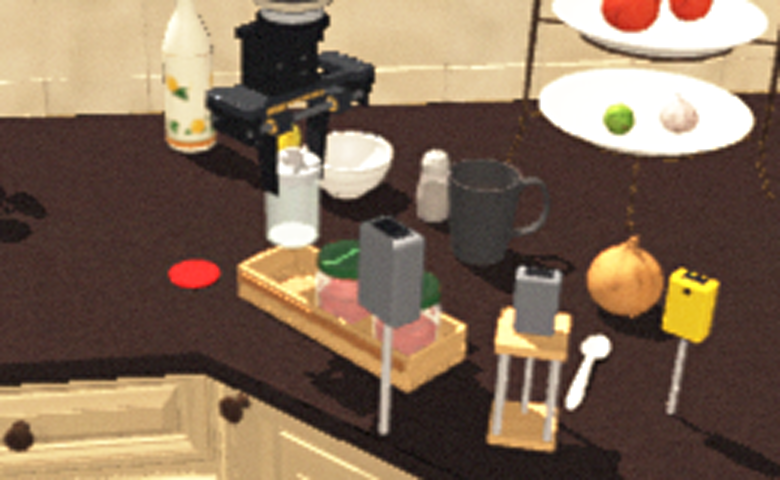

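View pics/wrist3.png

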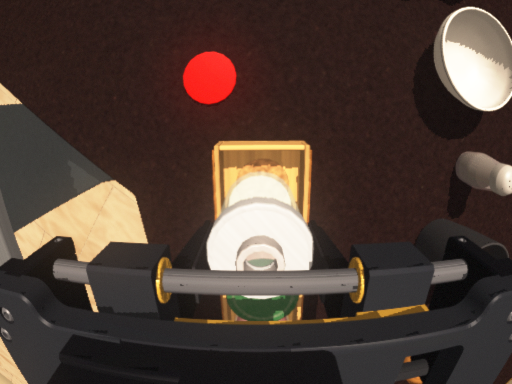

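View pics/side3.png

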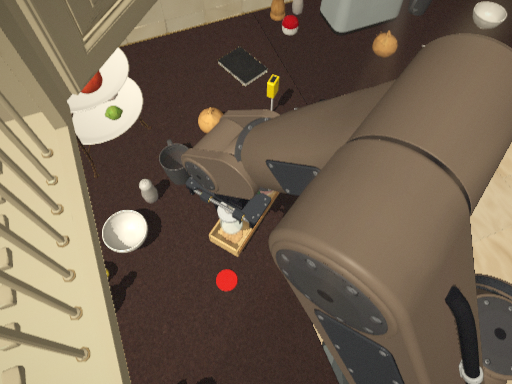

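```bash
python3 -m creep '[{"dx":0,"dy":0,"dz":12,"yaw":0,"jaw":50},{"dx":0,"dy":0,"dz":30,"yaw":0,"jaw":50},{"dx":0,"dy":0,"dz":46,"yaw":0,"jaw":50},{"dx":0,"dy":0,"dz":56,"yaw":0,"jaw":50},{"dx":0,"dy":0,"dz":61,"yaw":0,"jaw":50}]'; python3 -m creep '[{"dx":0,"dy":0,"dz":1,"yaw":0,"jaw":50},{"dx":0,"dy":0,"dz":2,"yaw":0,"jaw":50},{"dx":0,"dy":0,"dz":3,"yaw":0,"jaw":50},{"dx":0,"dy":0,"dz":3.5,"yaw":0,"jaw":50},{"dx":0,"dy":0,"dz":3.5,"yaw":0,"jaw":50}]';python3 -c "
from h import *
go(.5663,-.0773,.0931,-8)"
```

```text
time: 5.82
position: [0.5659, -0.0773, 0.0977]
orientation: [0.001, 0.755, 0.656, 0.001]
contact_force: [0.3, 1.1, -2.1]
gripper_width: 0.619
time: 6.23
position: [0.5661, -0.0774, 0.0946]
orientation: [0.001, 0.755, 0.656, 0.001]
contact_force: [-0.2, -0.2, -1.6]
gripper_width: 0.619
dx 0.1 dy 0.2 dz 1.5 yaw -0.000 |now [ 0.5661 -0.0774  0.0946] head -8.02 tilt 0.0035 t 6.23 w 0.619 F [-0.2 -0.2 -1.6]
```

```bash
python3 -m creep '[{"dx":0,"dy":0,"dz":0.5,"yaw":0,"jaw":50},{"dx":0,"dy":0,"dz":1,"yaw":0,"jaw":50},{"dx":0,"dy":0,"dz":1.3,"yaw":0,"jaw":50},{"dx":0,"dy":0,"dz":1.5,"yaw":0,"jaw":50},{"dx":0,"dy":0,"dz":1.5,"yaw":0,"jaw":50}]';python3 -c "
from h import *
go(.5663,-.0773,.0931,-8)"
```

```text
time: 6.65
position: [0.5661, -0.0774, 0.0931]
orientation: [0.001, 0.755, 0.656, 0.001]
contact_force: [0.4, -0.0, -0.9]
gripper_width: 0.62
dx 0.1 dy 0.2 dz 0.0 yaw -0.000 |now [ 0.5661 -0.0774  0.0931] head -8.02 tilt 0.0035 t 6.65 w 0.620 F [ 0.4 -0.  -0.9]
```

```bash
python3 -m creep '[{"dx":0,"dy":0,"dz":0.4,"yaw":0,"jaw":50},{"dx":0,"dy":0,"dz":0.8,"yaw":0,"jaw":50},{"dx":0,"dy":0,"dz":1,"yaw":0,"jaw":50},{"dx":0,"dy":0,"dz":1,"yaw":0,"jaw":50},{"dx":0,"dy":0,"dz":1,"yaw":0,"jaw":50}]';python3 -c "
from h import *
go(.5663,-.0773,.0931,-8)"
```

```text
time: 7.07
position: [0.5661, -0.0773, 0.0931]
orientation: [0.001, 0.755, 0.656, 0.001]
contact_force: [-2.5, 1.5, 9.6]
gripper_width: 0.622
dx -0.0 dy 0.2 dz -0.0 yaw -0.000 |now [ 0.5661 -0.0773  0.0931] head -8.01 tilt 0.0040 t 7.07 w 0.622 F [-2.5  1.5  9.6]
```

```bash
python3 -m creep '[{"dx":0,"dy":0,"dz":0,"yaw":0,"jaw":62},{"dx":0,"dy":0,"dz":0,"yaw":0,"jaw":66},{"dx":0,"dy":0,"dz":0,"yaw":0,"jaw":72},{"dx":0,"dy":0,"dz":0,"yaw":0,"jaw":82},{"dx":0,"dy":0,"dz":0,"yaw":0,"jaw":95}]'; python3 -m creep '[{"dx":0,"dy":0,"dz":0,"yaw":0,"jaw":95},{"dx":0,"dy":0,"dz":0,"yaw":0,"jaw":95},{"dx":0,"dy":0,"dz":-5,"yaw":0,"jaw":95},{"dx":0,"dy":0,"dz":-20,"yaw":0,"jaw":95},{"dx":0,"dy":0,"dz":-50,"yaw":0,"jaw":95}]'; python3 -c "
from h import *
go(.5663,-.0773,.3,26.3)
go(.5134,-.4058,.3,26.3)"
```

```text
time: 7.48
position: [0.5661, -0.0773, 0.093]
orientation: [0.001, 0.755, 0.656, 0.001]
contact_force: [-0.0, 0.4, 0.6]
gripper_width: 0.837
time: 7.9
position: [0.5647, -0.077, 0.1413]
orientation: [-0.001, 0.755, 0.656, -0.0]
contact_force: [-0.2, 0.0, 0.6]
gripper_width: 1.001
dx 0.1 dy 1.4 dz -158.7 yaw -0.599 |now [ 0.5647 -0.077   0.1413] head -8.02 tilt 0.0014 t 7.90 w 1.001 F [-0.2  0.   0.6]
dx -332.6 dy -5.1 dz -158.9 yaw -0.599 |now [ 0.5647 -0.077   0.1413] head -8.02 tilt 0.0014 t 7.90 w 1.001 F [-0.2  0.   0.6]
```

```bash
python3 -m creep '[{"dx":0,"dy":0,"dz":-35,"yaw":0,"jaw":95},{"dx":0,"dy":0,"dz":-75,"yaw":-0.12,"jaw":95},{"dx":-10,"dy":0,"dz":-115,"yaw":-0.24,"jaw":95},{"dx":-40,"dy":0,"dz":-140,"yaw":-0.36,"jaw":95},{"dx":-80,"dy":-1,"dz":-150,"yaw":-0.48,"jaw":95}]'; python3 -c "
from h import *
go(.5134,-.4058,.26,26.3)"
```

```text
time: 8.32
position: [0.5538, -0.1546, 0.296]
orientation: [0.002, 0.575, 0.818, 0.001]
contact_force: [0.1, 0.3, -0.7]
gripper_width: 0.999
dx -222.6 dy -123.3 dz 36.1 yaw -0.113 |now [ 0.5538 -0.1546  0.296 ] head 19.80 tilt 0.0052 t 8.32 w 0.999 F [ 0.1  0.3 -0.7]
```

```bash
python3 -m creep '[{"dx":-34,"dy":-19,"dz":0,"yaw":-0.06,"jaw":95},{"dx":-70,"dy":-38,"dz":0,"yaw":-0.113,"jaw":95},{"dx":-106,"dy":-58,"dz":5,"yaw":-0.113,"jaw":95},{"dx":-142,"dy":-78,"dz":10,"yaw":-0.113,"jaw":95},{"dx":-176,"dy":-97,"dz":16,"yaw":-0.113,"jaw":95}]';python3 -m creep '[{"dx":-32,"dy":-18,"dz":3,"yaw":0,"jaw":95},{"dx":-44,"dy":-24,"dz":4,"yaw":0,"jaw":95},{"dx":-44,"dy":-24,"dz":5,"yaw":0,"jaw":95},{"dx":-44,"dy":-24,"dz":5,"yaw":0,"jaw":95},{"dx":-44,"dy":-24,"dz":5,"yaw":0,"jaw":95}]'
python3 - <<'E'
from h import *
go(.5134,-.4058,.143,26.3)
for n in('scene','side','wrist'): snap(n,n+'4.png')
E
```

```text
time: 8.73
position: [0.5215, -0.3552, 0.2806]
orientation: [0.003, 0.528, 0.849, 0.001]
contact_force: [0.5, 0.3, 0.4]
gripper_width: 1.0
time: 9.15
position: [0.5197, -0.4039, 0.276]
orientation: [0.003, 0.528, 0.849, 0.001]
contact_force: [-0.7, -0.1, -0.3]
gripper_width: 0.994
dx 1.6 dy -7.1 dz 132.9 yaw 0.000 |now [ 0.5197 -0.4039  0.276 ] head 26.31 tilt 0.0059 t 9.15 w 0.994 F [-0.7 -0.1 -0.3]
```

View pics/wrist4.png

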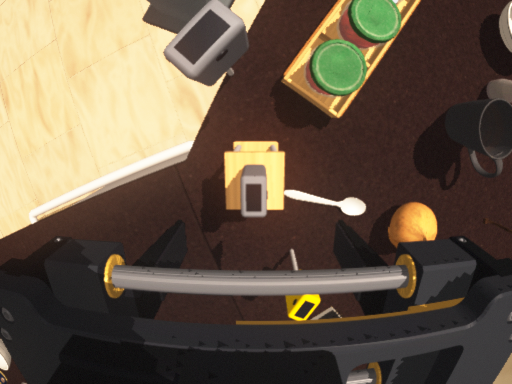

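View pics/side4.png

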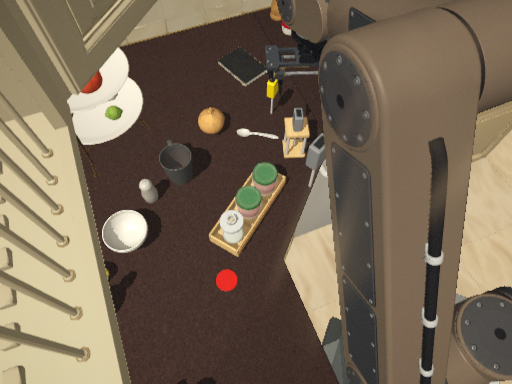

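View pics/scene4.png

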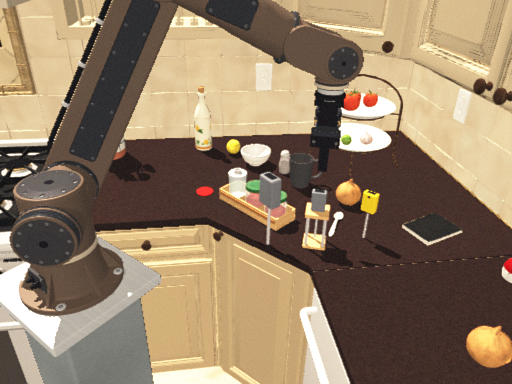

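```bash
cat >> h.py <<'E'
def cloudw(im):
    D=im['depth'];K=im['camera_matrix'];v,u=np.mgrid[:384,:512];x=(u-K[0,2])/K[0,0];y=(v-K[1,2])/K[1,1];r=np.hypot(x,y)+1e-9
    t=np.tan(r)/r
    return np.stack([x*t*D,-y*t*D,-D],-1)@Rq(im['orientation']).T+im['eye']
def rep(P,c,rad,lo,hi,name):
    z=P[...,2];m=(np.hypot(P[...,0]-c[0],P[...,1]-c[1])<rad)&(z>lo)&(z<hi)
    if m.sum()<6: print(name,'few');return
    q=(P[m][:,:2]*1000).astype(np.float32)
    print(name,m.sum(),'rect',[np.round(a,1) for a in cv2.minAreaRect(q)],'circ',[np.round(a,1) for a in cv2.minEnclosingCircle(q)],'z %.4f'%np.median(P[m][:,2]))
E
python3 - <<'E'
from h import *
W=cloudw(load('wrist'));S=cloud(load('side'));C=cloud(load('scene'))
for n,P in(('wrist',W),('side',S),('scene',C)):
    rep(P,(.5134,-.4058),.03,.168,.182,n+' head'); rep(P,(.5134,-.4058),.06,.11,.12,n+' plate')
    rep(P,(.566,-.077),.05,.096,.106,n+' lid'); rep(P,(.566,-.077),.03,.1095,.118,n+' collar')
E
```

```text
wrist head 1128 rect [array([ 514.9, -405.7]), array([24.6, 39.4]), np.float64(25.0)] circ [array([ 514.6, -406. ]), np.float64(21.3)] z 0.1737
wrist plate 2168 rect [array([ 514.7, -406.5]), array([64.3, 63.3]), np.float64(26.1)] circ [array([ 514.9, -406.4]), np.float64(44.3)] z 0.1139
wrist lid few
wrist collar few
side head 118 rect [array([ 513.1, -407.4]), array([24.2, 43.6]), np.float64(22.9)] circ [array([ 511.9, -407.2]), np.float64(22.5)] z 0.1758
side plate 303 rect [array([ 513.5, -406.3]), array([64. , 67.9]), np.float64(26.4)] circ [array([ 513.7, -406.8]), np.float64(45.3)] z 0.1164
side lid 355 rect [array([563.9, -77. ]), array([60.1, 58.6]), np.float64(75.7)] circ [array([564.4, -77.6]), np.float64(30.5)] z 0.1021
side collar 47 rect [array([564.8, -77. ]), array([22.5, 24. ]), np.float64(25.5)] circ [array([563.9, -77. ]), np.float64(12.9)] z 0.1131
scene head 93 rect [array([ 513.6, -405.8]), array([27.1, 38.9]), np.float64(26.1)] circ [array([ 511.4, -406.7]), np.float64(20.6)] z 0.1750
scene plate 221 rect [array([ 514.9, -405.2]), array([69.4, 64.9]), np.float64(27.7)] circ [array([ 515.3, -406.4]), np.float64(45.2)] z 0.1155
scene lid 128 rect [array([563. , -77.8]), array([58. , 59.7]), np.float64(32.6)] circ [array([565.1, -76.1]), np.float64(32.9)] z 0.1015
scene collar 23 rect [array([564.5, -76.9]), array([27.5, 19.6]), np.float64(39.0)] circ [array([565. , -77.5]), np.float64(14.3)] z 0.1123
```

```bash
python3 -c "
from h import *
go(.5145,-.4062,.143,26.2)"
python3 -m creep '[{"dx":0.5,"dy":-3,"dz":25,"yaw":0.002,"jaw":70},{"dx":0.5,"dy":-6,"dz":55,"yaw":0.002,"jaw":60},{"dx":0.5,"dy":-6,"dz":80,"yaw":0.002,"jaw":60},{"dx":0.5,"dy":-6,"dz":88,"yaw":0.002,"jaw":60},{"dx":0.5,"dy":-6,"dz":88,"yaw":0.002,"jaw":60}]'; python3 -c "
from h import *
go(.5145,-.4062,.143,26.2)"
```

```text
dx 0.9 dy -6.6 dz 133.3 yaw 0.003 |now [ 0.52   -0.4038  0.2764] head 26.36 tilt 0.0066 t 9.30 w 1.000 F [-0.3  0.1 -0.1]
time: 9.72
position: [0.5148, -0.4051, 0.1868]
orientation: [0.002, 0.528, 0.849, 0.001]
contact_force: [-0.0, -0.0, 1.5]
gripper_width: 0.705
dx -0.8 dy -0.9 dz 43.8 yaw 0.002 |now [ 0.5148 -0.4051  0.1868] head 26.30 tilt 0.0039 t 9.72 w 0.705 F [-0.  -0.   1.5]
```

```bash
python3 -m creep '[{"dx":-0.4,"dy":-0.4,"dz":18,"yaw":0,"jaw":60},{"dx":-0.8,"dy":-0.8,"dz":33,"yaw":0,"jaw":60},{"dx":-0.8,"dy":-0.8,"dz":42,"yaw":0,"jaw":60},{"dx":-0.8,"dy":-0.8,"dz":44,"yaw":0,"jaw":60},{"dx":-0.8,"dy":-0.8,"dz":44,"yaw":0,"jaw":60}]'; python3 -c "
from h import *
go(.5145,-.4062,.143,26.2);snap('wrist','w5.png');snap('side','s5.png');snap('scene','sc5.png')
a=cv2.resize(load('scene')['frame'][120:270,250:420],(680,600),interpolation=cv2.INTER_CUBIC);cv2.imwrite('pics/c5.png',a)"
```

```text
time: 10.13
position: [0.515, -0.4062, 0.1436]
orientation: [0.002, 0.528, 0.849, 0.001]
contact_force: [-0.4, -0.7, 0.2]
gripper_width: 0.633
dx 0.2 dy -0.4 dz 0.6 yaw 0.002 |now [ 0.515  -0.4062  0.1436] head 26.31 tilt 0.0045 t 10.13 w 0.633 F [-0.4 -0.7  0.2]
```

View pics/w5.png

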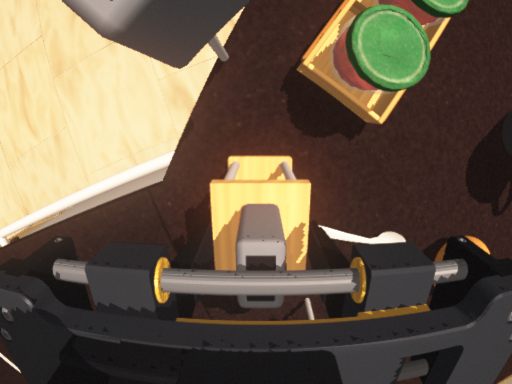

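View pics/c5.png

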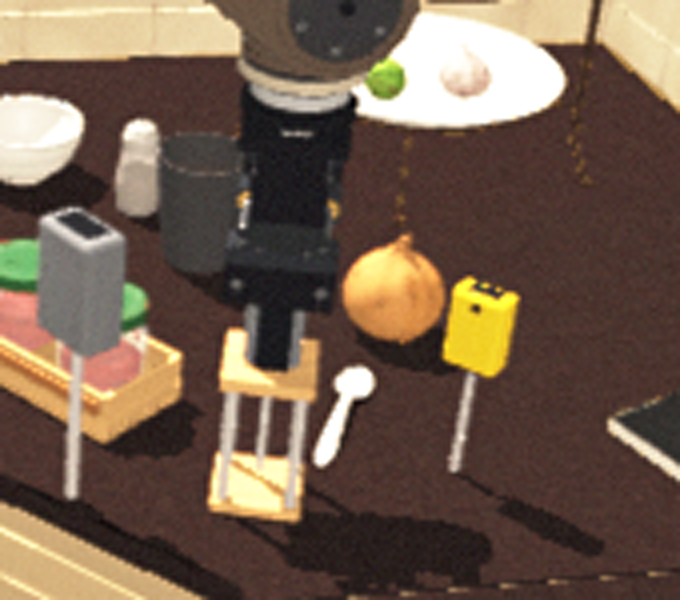

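```bash
python3 -m creep '[{"dx":0,"dy":0,"dz":0,"yaw":0,"jaw":45},{"dx":0,"dy":0,"dz":0,"yaw":0,"jaw":35},{"dx":0,"dy":0,"dz":0,"yaw":0,"jaw":28},{"dx":0,"dy":0,"dz":0,"yaw":0,"jaw":22},{"dx":0,"dy":0,"dz":0,"yaw":0,"jaw":15}]';python3 -m creep '[{"dx":0,"dy":0,"dz":0,"yaw":0,"jaw":15},{"dx":0,"dy":0,"dz":0,"yaw":0,"jaw":15},{"dx":0,"dy":0,"dz":0,"yaw":0,"jaw":15},{"dx":0,"dy":0,"dz":0,"yaw":0,"jaw":15},{"dx":0,"dy":0,"dz":0,"yaw":0,"jaw":15}]'
```

```text
time: 10.7
position: [0.515, -0.4064, 0.1442]
orientation: [0.003, 0.528, 0.849, 0.001]
contact_force: [-0.1, 0.3, -0.4]
gripper_width: 0.338
time: 11.12
position: [0.515, -0.4064, 0.1442]
orientation: [0.003, 0.528, 0.849, 0.001]
contact_force: [-0.5, 0.6, -0.0]
gripper_width: 0.253
```

```bash
python3 -m creep '[{"dx":0,"dy":0,"dz":-3,"yaw":0,"jaw":15},{"dx":0,"dy":0,"dz":-12,"yaw":0,"jaw":15},{"dx":0,"dy":0,"dz":-26,"yaw":0,"jaw":15},{"dx":0,"dy":0,"dz":-42,"yaw":0,"jaw":15},{"dx":0,"dy":0,"dz":-58,"yaw":0,"jaw":15}]';python3 -c "
from h import *
go(.515,-.4064,.285)"
```

```text
time: 11.53
position: [0.5147, -0.4063, 0.2035]
orientation: [0.003, 0.528, 0.849, 0.001]
contact_force: [0.5, 0.2, 0.0]
gripper_width: 0.252
dx -0.5 dy 0.6 dz -81.5 |now [ 0.5147 -0.4063  0.2035] head 26.30 tilt 0.0054 t 11.53 w 0.252 F [0.5 0.2 0. ]
```

```bash
python3 -m creep '[{"dx":0,"dy":0,"dz":-20,"yaw":0,"jaw":15},{"dx":0,"dy":0,"dz":-42,"yaw":0,"jaw":15},{"dx":0,"dy":0,"dz":-62,"yaw":0,"jaw":15},{"dx":0,"dy":0,"dz":-76,"yaw":0,"jaw":15},{"dx":0,"dy":0,"dz":-82,"yaw":0,"jaw":15}]';python3 -c "
from h import *
go(.566,-.077,.285)"
```

```text
time: 11.95
position: [0.5145, -0.4065, 0.2886]
orientation: [0.004, 0.528, 0.849, 0.0]
contact_force: [0.2, -0.4, -0.6]
gripper_width: 0.253
dx 272.6 dy 192.2 dz 2.7 |now [ 0.5145 -0.4065  0.2886] head 26.30 tilt 0.0088 t 11.95 w 0.253 F [ 0.2 -0.4 -0.6]
```

```bash
python3 -m creep '[{"dx":10,"dy":7,"dz":0,"yaw":0,"jaw":15},{"dx":32,"dy":23,"dz":0,"yaw":0,"jaw":15},{"dx":60,"dy":42,"dz":0,"yaw":0,"jaw":15},{"dx":88,"dy":62,"dz":0,"yaw":0,"jaw":15},{"dx":116,"dy":82,"dz":0,"yaw":0,"jaw":15}]';python3 -c "
from h import *
go(.566,-.077,.285)"
```

```text
time: 12.37
position: [0.5362, -0.2639, 0.2874]
orientation: [0.004, 0.528, 0.849, 0.001]
contact_force: [0.8, -0.9, -0.4]
gripper_width: 0.25
dx 154.4 dy 109.5 dz 2.0 |now [ 0.5362 -0.2639  0.2874] head 26.27 tilt 0.0073 t 12.37 w 0.250 F [ 0.8 -0.9 -0.4]
```

```bash
python3 -m creep '[{"dx":26,"dy":18,"dz":0,"yaw":0,"jaw":15},{"dx":54,"dy":38,"dz":0,"yaw":0,"jaw":15},{"dx":82,"dy":58,"dz":0,"yaw":0,"jaw":15},{"dx":105,"dy":74,"dz":0,"yaw":0,"jaw":15},{"dx":120,"dy":85,"dz":0,"yaw":0,"jaw":15}]';python3 -m creep '[{"dx":8,"dy":6,"dz":0,"yaw":0,"jaw":15},{"dx":8,"dy":6,"dz":0,"yaw":0,"jaw":15},{"dx":8,"dy":6,"dz":0,"yaw":0,"jaw":15},{"dx":8,"dy":6,"dz":0,"yaw":0,"jaw":15},{"dx":8,"dy":6,"dz":0,"yaw":0,"jaw":15}]';python3 -c "
from h import *
go(.566,-.077,.285)
for n in('scene','side','wrist'): snap(n,n+'6.png')
a=cv2.resize(load('scene')['frame'][120:250,190:320],(600,600),interpolation=cv2.INTER_CUBIC);cv2.imwrite('pics/c6.png',a)
"
```

```text
time: 12.78
position: [0.5587, -0.1152, 0.2865]
orientation: [0.003, 0.527, 0.85, 0.001]
contact_force: [0.2, 0.1, -1.7]
gripper_width: 0.253
time: 13.2
position: [0.5604, -0.1062, 0.2862]
orientation: [0.003, 0.528, 0.849, 0.001]
contact_force: [-0.4, -0.5, -0.3]
gripper_width: 0.252
dx 23.7 dy 18.0 dz 1.2 |now [ 0.5604 -0.1062  0.2862] head 26.30 tilt 0.0056 t 13.20 w 0.252 F [-0.4 -0.5 -0.3]
```

View pics/c6.png

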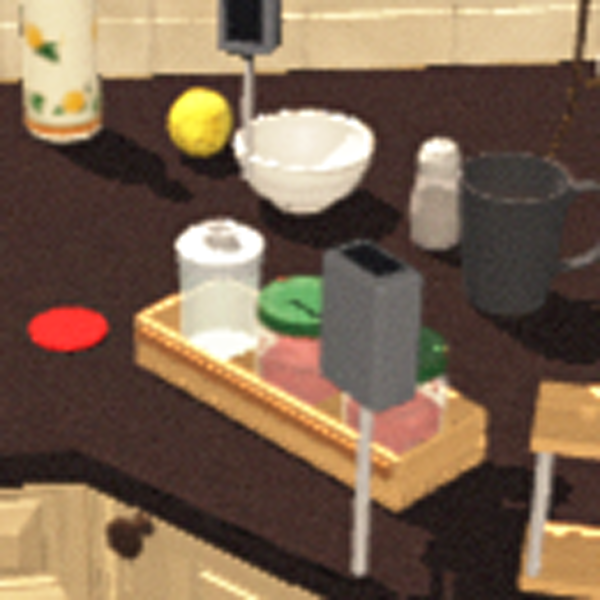

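View pics/wrist6.png

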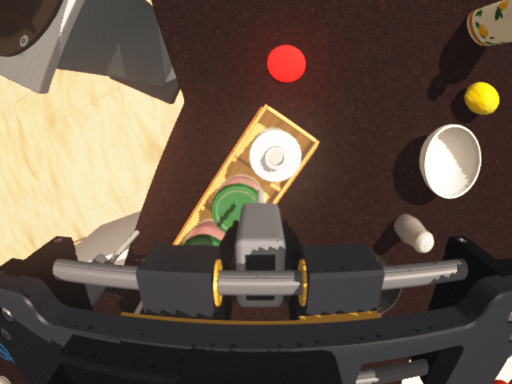

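View pics/side6.png

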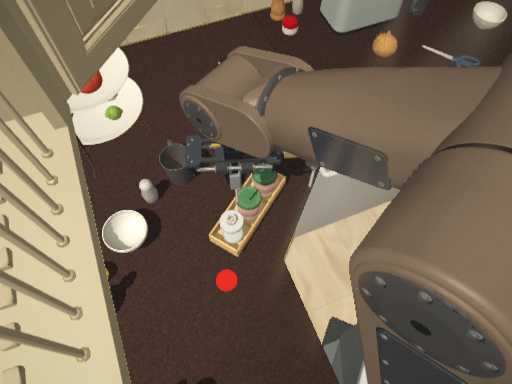

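```bash
cat >> h.py <<'E'
def rod():
    s=ctrl.state();p=s['position'];M=Rq(s['orientation'])
    print('TCP',p.round(4),'predicted tip',(p+M[:,2]*.1242).round(4))
    for n in('side','scene'):
        im=load(n);P=cloud(im);z=P[...,2];e=np.array(im['eye'])
        for lo in np.arange(p[2]-.125,p[2]-.03,.02):
            m=(np.hypot(P[...,0]-p[0],P[...,1]-p[1])<.014)&(z>lo)&(z<lo+.02)
            if m.sum()>3: print(n,'%.3f'%(lo+.01),m.sum(),(np.median(P[m],0)).round(4), 'zmin',z[m].min().round(4))
E
python3 - <<'E'
from h import *
rod()
W=cloudw(load('wrist'));S=cloud(load('side'));C=cloud(load('scene'))
for n,P in(('wrist',W),('side',S),('scene',C)):
    rep(P,(.566,-.077),.04,.096,.106,n+' lid'); rep(P,(.566,-.077),.018,.108,.118,n+' collar')
f=load('wrist')['frame'];cv2.imwrite('pics/w6c.png',cv2.resize(f[110:230,210:330],(600,600),interpolation=cv2.INTER_CUBIC))
f=load('scene')['frame'];cv2.imwrite('pics/c6b.png',cv2.resize(f[90:210,200:290],(600,800),interpolation=cv2.INTER_CUBIC)[:600])
E
```

```text
TCP [ 0.5605 -0.1061  0.2864] predicted tip [ 0.5611 -0.1064  0.1622]
side 0.171 8 [ 0.558  -0.1049  0.1722] zmin 0.1617
side 0.191 6 [ 0.5575 -0.1044  0.1938] zmin 0.1859
side 0.211 14 [ 0.5579 -0.105   0.2116] zmin 0.202
scene 0.171 6 [ 0.5602 -0.105   0.1743] zmin 0.1645
scene 0.191 9 [ 0.5597 -0.1067  0.1928] zmin 0.1881
scene 0.211 12 [ 0.5613 -0.1067  0.2114] zmin 0.2036
scene 0.231 12 [ 0.5587 -0.1079  0.2341] zmin 0.223
scene 0.251 12 [ 0.5573 -0.1067  0.2526] zmin 0.242
wrist lid 1734 rect [array([566.2, -76.6]), array([60.4, 58.7]), np.float64(26.0)] circ [array([566.2, -77.2]), np.float64(30.6)] z 0.0999
wrist collar 234 rect [array([566. , -78.1]), array([24.6, 25.3]), np.float64(27.0)] circ [array([566.2, -77.9]), np.float64(13.0)] z 0.1119
side lid 357 rect [array([563.7, -77.9]), array([60.3, 58.9]), np.float64(76.9)] circ [array([563.7, -78. ]), np.float64(31.3)] z 0.1018
side collar 51 rect [array([563.9, -76.7]), array([24.3, 24.2]), np.float64(67.7)] circ [array([564.1, -77.3]), np.float64(12.9)] z 0.1137
scene lid 122 rect [array([562.8, -78.3]), array([57.5, 59.1]), np.float64(39.4)] circ [array([564.2, -77.3]), np.float64(30.8)] z 0.1016
scene collar 30 rect [array([564.7, -76.8]), array([24.6, 19.6]), np.float64(39.0)] circ [array([564.7, -76.9]), np.float64(14.8)] z 0.1118
```

View pics/w6c.png

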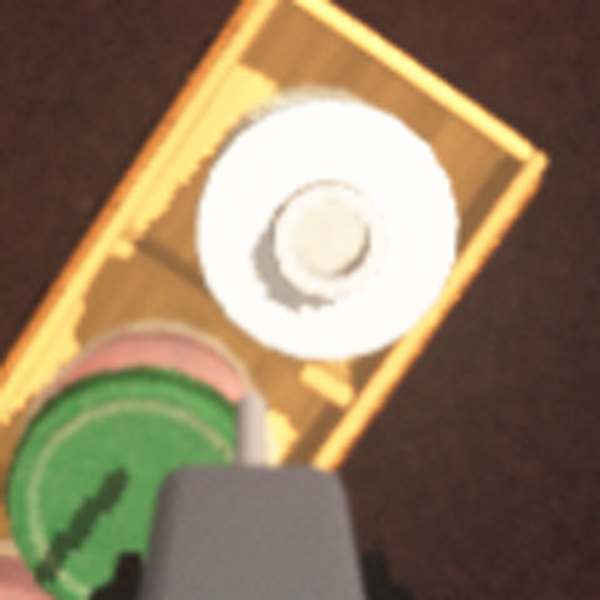

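View pics/c6b.png

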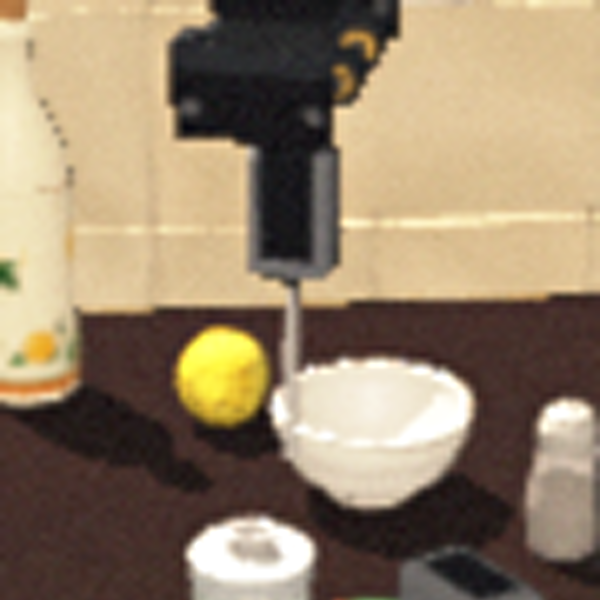

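```bash
python3 -m creep '[{"dx":5,"dy":4,"dz":3,"yaw":0,"jaw":15},{"dx":12,"dy":9,"dz":9,"yaw":0,"jaw":15},{"dx":19,"dy":14,"dz":16,"yaw":0,"jaw":15},{"dx":23,"dy":17.5,"dz":22,"yaw":0,"jaw":15},{"dx":23.7,"dy":18,"dz":26,"yaw":0,"jaw":15}]';python3 -c "
from h import *
go(.566,-.077,.255,26.2)"
```

```text
time: 13.77
position: [0.5662, -0.0755, 0.2591]
orientation: [0.002, 0.527, 0.85, 0.0]
contact_force: [0.1, -0.5, -0.2]
gripper_width: 0.249
dx -1.2 dy -0.9 dz 4.1 yaw 0.003 |now [ 0.5662 -0.0755  0.2591] head 26.37 tilt 0.0046 t 13.77 w 0.249 F [ 0.1 -0.5 -0.2]
```

```bash
python3 -m creep '[{"dx":-1.2,"dy":-0.9,"dz":3,"yaw":0,"jaw":15},{"dx":-1.2,"dy":-0.9,"dz":6,"yaw":0,"jaw":15},{"dx":-1.2,"dy":-0.9,"dz":9,"yaw":0,"jaw":15},{"dx":-1.2,"dy":-0.9,"dz":10,"yaw":0,"jaw":15},{"dx":-1.2,"dy":-0.9,"dz":10,"yaw":0,"jaw":15}]';python3 - <<'E'
from h import *
for n in('scene','side','wrist'): snap(n,n+'7.png')
go(.566,-.077,.255,26.2)
rod()
f=load('wrist')['frame'];a=cv2.resize(f[110:230,210:330],(400,400),interpolation=cv2.INTER_CUBIC)
f=load('scene')['frame'];b=cv2.resize(f[140:200,210:270],(400,400),interpolation=cv2.INTER_CUBIC);
cv2.imwrite('pics/c7.png',np.hstack([a,b]))
E
```

```text
time: 14.18
position: [0.5659, -0.0773, 0.2489]
orientation: [0.002, 0.527, 0.85, 0.0]
contact_force: [-0.4, 0.2, 0.0]
gripper_width: 0.251
dx 0.2 dy 0.1 dz -5.7 yaw 0.003 |now [ 0.566  -0.0772  0.2493] head 26.36 tilt 0.0049 t 14.33 w 0.252 F [-0.1  0.2 -1.3]
TCP [ 0.566  -0.0772  0.2493] predicted tip [ 0.5666 -0.0774  0.1251]
side 0.134 6 [ 0.5629 -0.0761  0.1377] zmin 0.1303
side 0.154 10 [ 0.5629 -0.076   0.1549] zmin 0.1465
side 0.174 8 [ 0.5629 -0.0755  0.1762] zmin 0.1653
scene 0.134 4 [ 0.563  -0.0782  0.1359] zmin 0.1297
scene 0.154 6 [ 0.562  -0.0791  0.1525] zmin 0.1457
scene 0.174 6 [ 0.5639 -0.0775  0.1743] zmin 0.1658
scene 0.194 8 [ 0.5625 -0.076   0.1984] zmin 0.1857
scene 0.214 14 [ 0.5625 -0.0783  0.2159] zmin 0.2045
```

View pics/c7.png

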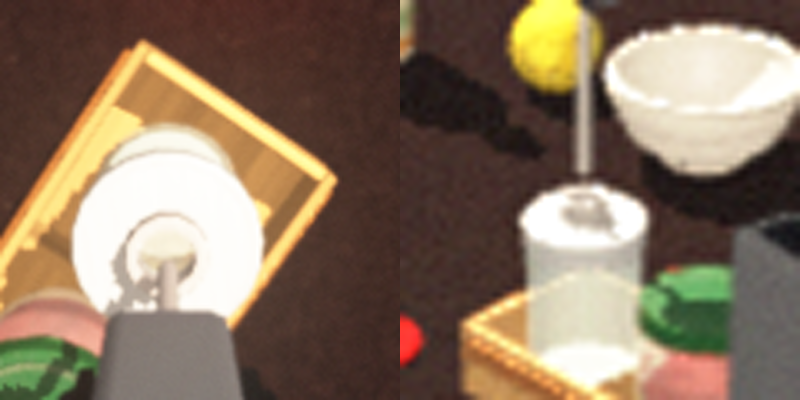

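View pics/side7.png

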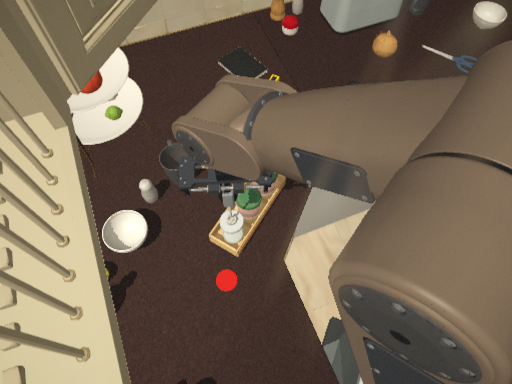

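Run:
```python
from h import *
f=load('wrist')['frame'];a=cv2.resize(f[165:215,235:285],(600,600),interpolation=cv2.INTER_CUBIC)
cv2.imwrite('pics/c7w.png',a)
f=load('scene')['frame'];b=cv2.resize(f[155:185,222:252],(400,400),interpolation=cv2.INTER_CUBIC)
f=load('side')['frame'];c=cv2.resize(f[200:240,212:252],(400,400),interpolation=cv2.INTER_CUBIC)
cv2.imwrite('pics/c7s.png',np.hstack([b,c]))
W=cloudw(load('wrist'));rep(W,(.566,-.077),.04,.096,.106,'lid'); rep(W,(.566,-.077),.018,.108,.118,'collar')
```

```text
lid 1740 rect [array([564.5, -74.1]), array([60.1, 51.9]), np.float64(25.8)] circ [array([565.9, -77.2]), np.float64(30.2)] z 0.0998
collar 251 rect [array([565.4, -76.5]), array([25.2, 24.1]), np.float64(30.2)] circ [array([565.9, -77.4]), np.float64(13.2)] z 0.1117
```

View pics/c7w.png

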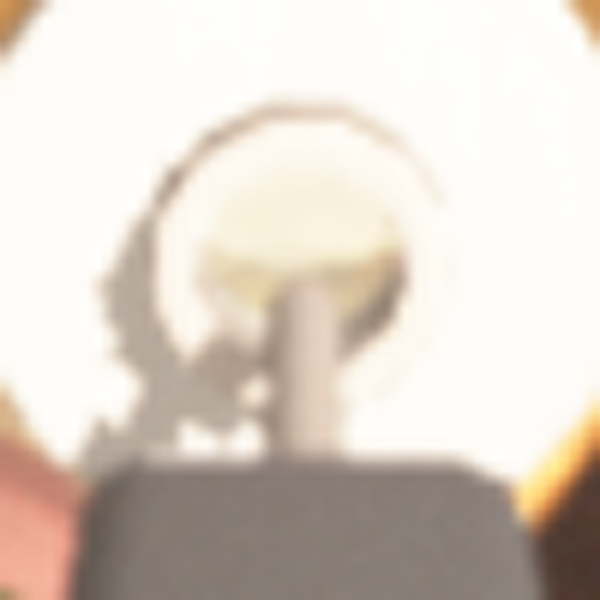

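View pics/c7s.png

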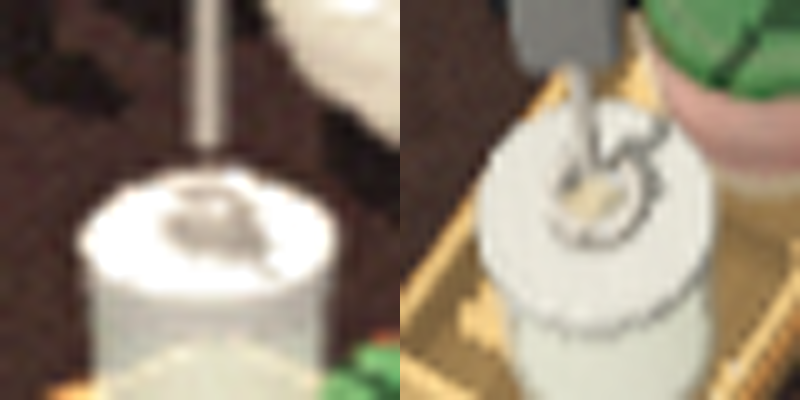

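```bash
python3 -m creep '[{"dx":0,"dy":0,"dz":4,"yaw":0,"jaw":15},{"dx":0,"dy":0,"dz":10,"yaw":0,"jaw":15},{"dx":0,"dy":0,"dz":17,"yaw":0,"jaw":15},{"dx":0,"dy":0,"dz":22,"yaw":0,"jaw":15},{"dx":0,"dy":0,"dz":24,"yaw":0,"jaw":15}]';python3 - <<'E'
from h import *
for n in('scene','side','wrist'): snap(n,n+'8.png')
go(.566,-.0772,.158,26.2)
f=load('wrist')['frame'];a=cv2.resize(f[165:215,235:285],(400,400),interpolation=cv2.INTER_CUBIC)
f=load('side')['frame'];c=cv2.resize(f[200:240,212:252],(400,400),interpolation=cv2.INTER_CUBIC)
cv2.imwrite('pics/c8.png',np.hstack([a,c]))
E
```

```text
time: 14.75
position: [0.5658, -0.0772, 0.2241]
orientation: [0.002, 0.527, 0.85, 0.0]
contact_force: [1.2, 0.3, -1.2]
gripper_width: 0.25
dx 0.3 dy -0.3 dz 67.1 yaw 0.003 |now [ 0.5662 -0.0772  0.2251] head 26.36 tilt 0.0045 t 14.90 w 0.247 F [-0.6 -0.5 -0.6]
```

View pics/c8.png

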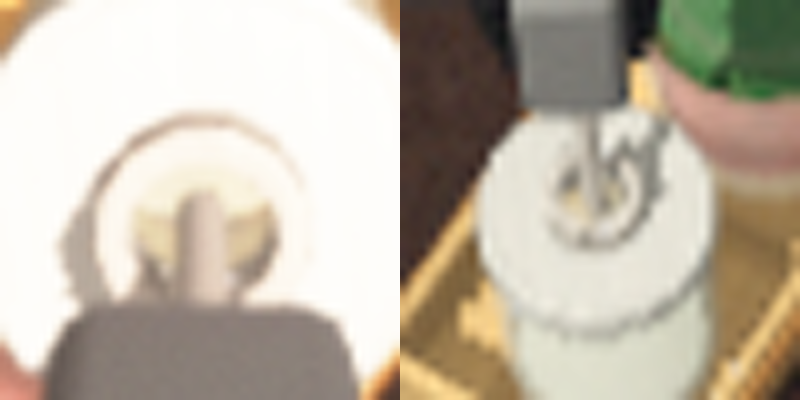

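```bash
python3 -m creep '[{"dx":0,"dy":0,"dz":5,"yaw":0,"jaw":15},{"dx":0,"dy":0,"dz":13,"yaw":0,"jaw":15},{"dx":0,"dy":0,"dz":22,"yaw":0,"jaw":15},{"dx":0,"dy":0,"dz":30,"yaw":0,"jaw":15},{"dx":0,"dy":0,"dz":34,"yaw":0,"jaw":15}]';python3 - <<'E'
from h import *
for n in('scene','side','wrist'): snap(n,n+'9.png')
go(.566,-.0772,.158,26.2)
f=load('scene')['frame'];a=cv2.resize(f[150:210,210:270],(400,400),interpolation=cv2.INTER_CUBIC)
f=load('side')['frame'];c=cv2.resize(f[200:240,212:252],(400,400),interpolation=cv2.INTER_CUBIC)
cv2.imwrite('pics/c9.png',np.hstack([a,c]))
E
```

```text
time: 15.32
position: [0.5658, -0.0772, 0.1895]
orientation: [0.001, 0.527, 0.85, 0.0]
contact_force: [0.2, -0.5, -1.3]
gripper_width: 0.251
dx 0.3 dy -0.2 dz 32.6 yaw 0.003 |now [ 0.5662 -0.0773  0.1906] head 26.36 tilt 0.0036 t 15.47 w 0.254 F [ 0.6  0.5 -0.1]
```

View pics/c9.png

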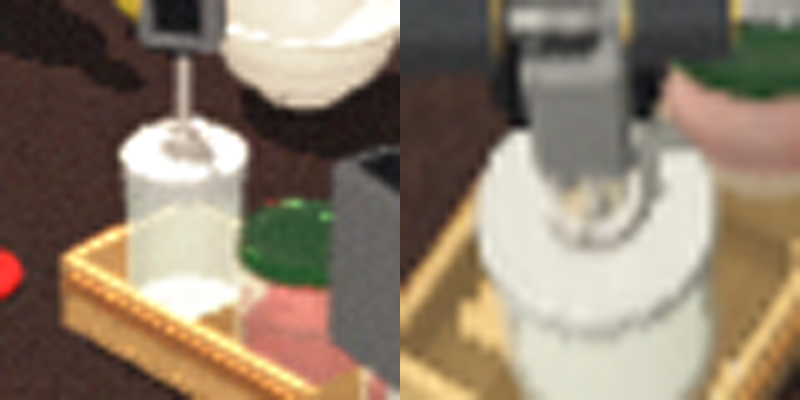

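```bash
python3 -m creep '[{"dx":0,"dy":-0.1,"dz":5,"yaw":0,"jaw":15},{"dx":0.2,"dy":-0.2,"dz":13,"yaw":0,"jaw":15},{"dx":0.2,"dy":-0.2,"dz":22,"yaw":0,"jaw":15},{"dx":0.2,"dy":-0.2,"dz":29,"yaw":0,"jaw":15},{"dx":0.2,"dy":-0.2,"dz":32,"yaw":0,"jaw":15}]';python3 -m creep '[{"dx":0,"dy":0,"dz":0,"yaw":0,"jaw":15},{"dx":0,"dy":0,"dz":0,"yaw":0,"jaw":15},{"dx":0,"dy":0,"dz":0,"yaw":0,"jaw":15},{"dx":0,"dy":0,"dz":0,"yaw":0,"jaw":15},{"dx":0,"dy":0,"dz":0,"yaw":0,"jaw":15}]';python3 - <<'E'
from h import *
for n in('scene','side','wrist'): snap(n,n+'10.png')
go(.566,-.0772,.158,26.2)
s=ctrl.state();print('tip',s['position']+Rq(s['orientation'])[:,2]*.1242,abs(s['qvel']).max(),s['moment'])
f=load('scene')['frame'];a=cv2.resize(f[150:210,210:270],(400,400),interpolation=cv2.INTER_CUBIC)
f=load('wrist')['frame'];c=cv2.resize(f[120:240,200:320],(400,400),interpolation=cv2.INTER_CUBIC)
cv2.imwrite('pics/c10.png',np.hstack([a,c]))
for n in('side','scene'):
    P=cloud(load(n));rep(P,(.566,-.077),.04,.096,.106,n+' lid');
W=cloudw(load('wrist'));rep(W,(.566,-.077),.04,.094,.106,'w lid')
E
```

```text
time: 15.88
position: [0.5656, -0.0771, 0.1572]
orientation: [0.001, 0.527, 0.85, 0.0]
contact_force: [0.7, 0.2, -0.6]
gripper_width: 0.251
time: 16.3
position: [0.5657, -0.0771, 0.1575]
orientation: [0.001, 0.527, 0.85, 0.0]
contact_force: [0.0, -0.2, -0.6]
gripper_width: 0.252
dx -0.2 dy 0.3 dz -0.6 yaw 0.003 |now [ 0.5656 -0.0771  0.1574] head 26.36 tilt 0.0023 t 16.45 w 0.248 F [ 0.1 -0.7 -0.8]
tip [ 0.56588991 -0.07725247  0.03316796] 0.0019247016309033257 [ 0.00458373 -0.15148635  0.03555099]
side lid 253 rect [array([560.4, -72.1]), array([60.4, 47.5]), np.float64(36.4)] circ [array([564.2, -77.2]), np.float64(30.3)] z 0.1019
scene lid 123 rect [array([562.6, -78.2]), array([58.5, 60. ]), np.float64(35.6)] circ [array([563.9, -76. ]), np.float64(32.1)] z 0.1011
w lid 2453 rect [array([562.9, -69.2]), array([59.3, 43.2]), np.float64(25.5)] circ [array([565.9, -75.9]), np.float64(30.3)] z 0.0998
```

View pics/c10.png

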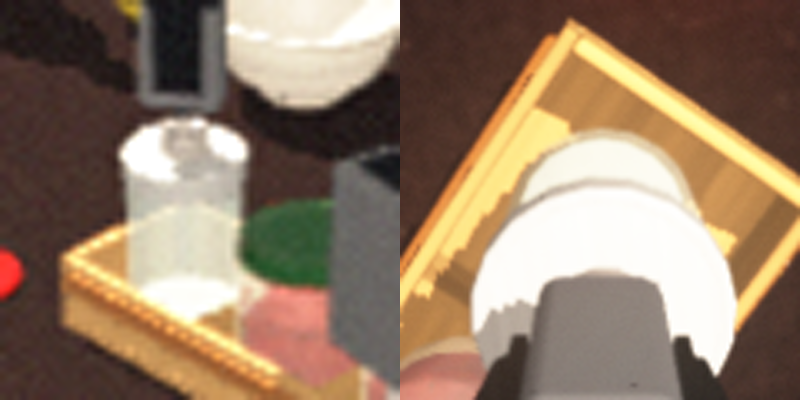

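View pics/side10.png

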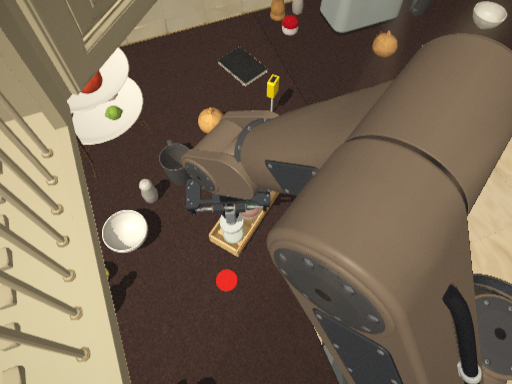

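```bash
python3 -c "
from h import *
print(ctrl.finish_job())"
```

```text
the job is handed in; nothing more can be done
None
```

I stood the test jar upright on the cork pad and let go of it. Then I lifted the smaller grey thermometer out of its stand by its head and lowered its rod through the guide hole. I handed the job in at about 16.5 s with the thermometer still held there. No verdict is reported.

- **Jar placement:** contact came at the expected height, with about 10 N pressing down, so it was set down rather than dropped. The cameras place its axis at about (0.566, -0.077), and it had not moved by the end.
- **Thermometer at hand-in:** by the arm's readings the tip is at (0.566, -0.077, 0.033). That is 19 mm above the jar's inner floor and within the lower half. The tool's tilt was 0.002 rad and the arm was still.
- **No contact seen:** the force stayed at noise level, about 1 N, all through the insertion, so I saw no sign of the rod touching the jar.
- **Other objects:** the jam jars, the large grey thermometer and the yellow one were never approached closely, and they looked unmoved in the pictures I viewed.
- **Disagreements and limits:** the cameras differed by about 2 mm on the jar's position, against 6 mm of clearance in the hole. At the end the head hid the hole, so I judged centring from the pictures taken as the rod entered and from the arm's readings.

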